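# Park the film carton in its dock behind the post

## Robot

A 6-joint arm with a two-finger parallel gripper is mounted at the origin on a cart in front of the work surface, level with it; the furniture and walls round the work are solid. World frame = base frame: x ahead of the robot, y to its left, z up, the work surface at z = 0. Lengths are in m, angles in rad, forces in N, time in s.
With the tool pointing down it reaches from about 0.375 to 0.9 m from the base axis. Payload 3.1 kg.
Tool frame: the origin (TCP) lies at the centre of the arm's flange, where the gripper is bolted on; the fingertips stand 182 mm ahead of it and the grasp point (between the pads) lies 164 mm ahead of it; z points along the fingers, y is the line along which they close (so a half turn about z gives the same grasp; the last joint's range is limited). The gripper opens to 87 mm and grips with 3 to 60 N. Pads are 19 mm wide; open, the fingers measure 117 mm over their backs; the gripper's body (75 mm by 190 mm) begins 51 mm behind the grasp point.
Start: joints at [-1.317, 0.527, 1.433, -0, 1.181, -0.178], TCP at [0.262, -0.567, 0.405] pointing down, gripper open.
Joint ranges: [-3.08, 3.08], [-0.75, 2.2], [0.22, 2.44], [-1.43, 4.57], [0, 2.65], [-2.85, 2.85]. Speed limits (rad/s): [2.79, 2.79, 3.14, 3.14, 3.14, 3.14].

## Interface

Orientations are given as a unit quaternion [x, y, z, w].
In Python, from rig import * gives the robot as it stands.
- The arm moves only by the tool move_arm, never from a script. Its argument "commands" is a list that holds one entry, the list of rows, each a list of 6 numbers: the shift along the tool's x, y, z in units of 40 mm (1.0 is 40 mm), then the turn, a rotation vector about the tool's x, y, z in rad. A call has 1 to 12 rows; each row is the pose to reach, as a shift and turn from the pose commanded when the call began, along the tool's axes at that moment; what a row does not reach only later rows make up. A row lasts 1/8 s, in which the tool goes at most 62.5 mm and 10.7 degrees, less where a joint would pass 70% of its speed; a pose out of reach is approached as far as the arm can. A call with a gripper value outside its range is refused whole. "claw" is the closure, from -1 (fully open) to 1 (shut), so that 0 is half open, set as the call begins (left out, the last holds). The fingers move at their own pace and stop on an object; "squeeze" is the grip in N (left out, the last holds). Time passes only in rows, so rows that repeat a pose let the fingers close. It gives the time, the measured TCP pose, the force, the opening and the grip force at its end, in the units of the state.
- get_obs(): the state, without advancing time (a new reading comes with each control period).
- camera(name): name is "scene" or "top" or "wrist"; returns a dict with "pixels" (480x640x3 uint8, blue, green, red), "range_z" (480x640 float32, m along the optical axis (not along the pixel's ray), 0 where there is no reading), "camera_matrix" (3x3 intrinsics, pixels), "D" ([k1, k2, p1, p2, k3] as OpenCV has them; the pictures are not rectified), "extrinsics" (4x4, takes a point from world to camera coordinates). Camera axes: x right, y up, looking along -z (the intrinsics and any distortion apply to the point x, -y, -z); pixel columns grow to the right and rows downward; lengths in m; the calibration is good to about 2 mm. A picture is of the moment at which its call begins.
- hand_in(): hands the job in; it is judged then, once.
The state is a dict: "time": time; "q": joint angles; "joint_velocities": joint speeds; "joint_torque": joint torques, N m; "position": TCP position; "tool_rot": TCP orientation; "ft_force": force on the tool from outside, world axes, zero at the start; "moment": the same for the moment, N m; "grip_width": finger opening in m; "grip_force": force on a finger pad.
Only numpy, scipy, OpenCV 4.12 (cv2) and the standard library are available. Lean on these libraries where they do the work, as an engineer would, in place of code of your own. Each camera call takes 0.05 s, during which the arm holds its last target. There are 200 camera calls.

## Task

Push the long cling-film carton that lies in front of the steel dock across the worktop into it: angle its left end in behind the post first, then swing its right end in, until its whole back face rests against the dock's back plate. Only push it with the fingers: keep it flat on the worktop, never pinch, lift or carry it. Leave the ramekin, the salt shaker and the open tin beside the work alone, and end clear of everything.

Things in the scene. Friction and masses are not known exactly. Their poses are not given: they have to be found in the camera images.
- carton: The closed green and white cling-film carton, loose, about 0.55 kg (0.4 to 0.7), a rigid box 61 mm deep (x), 347 mm long (y), 67 mm high, lid fixed shut, lying in front of the dock (a like carton far back at the wall plays no part). It slides on the worktop. Origin: centre of its underside; x points from its front face (towards the robot) to its back face, y along its length to its left end, z up.
- left_end (a point): Centre of the carton's left (+y) end face, 173 mm from its middle, half-way up (33 mm), axes as the carton's.
- right_end (a point): Centre of the carton's right (-y) end face, 173 mm from its middle, half-way up (33 mm), axes as the carton's.
- dock: Steel dock fixed to the worktop, open towards the robot, without a floor. Origin on the worktop in the middle of the bay; x points away from the robot into the bay, y to the left along it. Inside, the back plate is at x = +40 mm, the end plates at y = +210 and -210 mm; the end plates begin at x = -30 mm. Plates 4 mm thick, top edge 58 mm above the worktop. A carton fully home has its origin at about x = +9 mm.
- post: Fixed round steel post with a yellow band, 24 mm in diameter, 75 mm high (foot disc 34 mm across, 3 mm thick), before the left part of the dock's opening, about 65 mm before and 110 mm left of the dock's origin. The gap between post and back plate is about 93 mm; from the post to the right end plate is less than the carton's length. Origin: centre of its underside, axes as the dock's.
- ramekin: Bystander: white ramekin, 109 mm across, 48 mm high, loose. Origin: centre of its underside.
- salt_shaker: Bystander: clear salt shaker with grey cap, 44 mm across, 90 mm high, loose. Origin: centre of its underside.
- cheese_tin: Bystander: small open metal tin with white contents, 66 mm across, 52 mm high, loose. Origin: centre of its underside.
Mind the look-alikes: they are no part of the job. What is shaped like the post but blue is not meant.

How it is judged:
By the outcome, as a careful person would: the job done as asked, in the order asked, and still so for the second after the job is handed in, with the robot touching nothing.
It also fails if it takes over 72 s, if anything falls off the work surface, if the arm or the gripper's body presses on something with over 40 N, if the wrist force passes 120 N, or if a joint passes its speed limit or range.

## Working session

There is one attempt and no reset: what is moved stays moved. The work goes in short steps, Python scripts to look and compute and a tool call to move; the robot and the scene stay as the last step left them, time stands still between calls to the robot, and variables do not carry over. Pictures are saved under pics/ and viewed, at most 10 in all, crops included, and the job is handed in when it is done.

Besides the shell and the picture viewer there is one more tool, called after "Emit:" as name([rows], argument=value, ...), one row to a line, values as JSON. move_arm: Moves the arm, as the interface text tells. Its arguments: {"type":"object","properties":{"commands":{"type":"array","items":{"type":"array","items":{"type":"array","items":{"type":"number"}}}},"claw":{"type":"number"},"squeeze":{"type":"number"}},"required":["commands"]}

```bash
mkdir -p pics; ls; cat > h.py <<'E'
from rig import *
import numpy as np, cv2
def snap(n):
    c=camera(n); return c
def world(c,uv):
    """pixels -> world using depth"""
    uv=np.atleast_2d(np.array(uv,float)); K=np.array(c["camera_matrix"]);D=np.array(c["D"],float)
    n=cv2.undistortPoints(uv[:,None],K,D)[:,0]
    z=np.array([c["range_z"][int(v),int(u)] for u,v in uv])
    P=np.c_[n[:,0]*z,-n[:,1]*z,-z,np.ones(len(z))]
    return (np.linalg.inv(np.array(c["extrinsics"]))@P.T).T[:,:3]
def cloud(c):
    v,u=np.nonzero(c["range_z"]>0)
    return np.c_[u,v],world(c,np.c_[u,v])
E
python3 - <<'E'
from h import *
for n in("scene","top"):
    c=snap(n); cv2.imwrite(f"pics/{n}0.png",c["pixels"]); np.savez(f"{n}0.npz",**{k:np.array(v) for k,v in c.items()})
    print(n,np.linalg.inv(np.array(c["extrinsics"]))[:3].round(3).tolist())
o=get_obs();print(o["time"],o["position"],o["tool_rot"],o["grip_width"],o["ft_force"])
E
```

```text
pics
scene [[-0.712, 0.377, -0.593, -0.124], [-0.702, -0.401, 0.588, 0.703], [-0.017, 0.835, 0.55, 0.673]]
top [[0.03, 0.975, -0.218, 0.244], [-1.0, 0.031, -0.003, 0.025], [0.004, 0.218, 0.976, 1.364]]
0.1 [ 0.2620565  -0.56706542  0.40387171] [ 9.76676520e-01  2.14713807e-01 -5.61769971e-05 -9.76148978e-04] 0.08691147475064945 [0.01822347 0.51020775 0.2884129 ]
```

View pics/scene0.png

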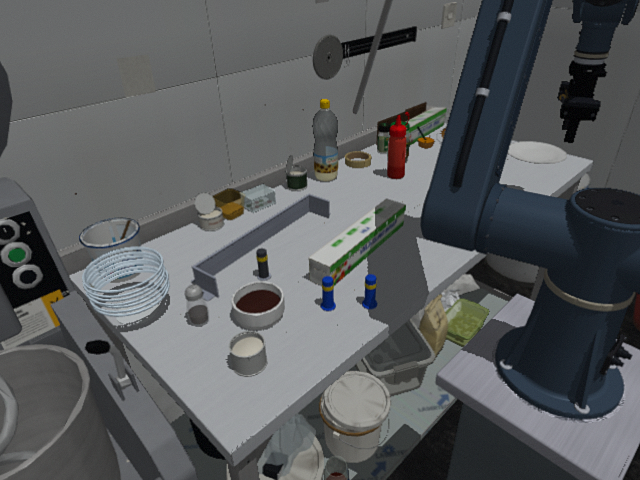

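View pics/top0.png

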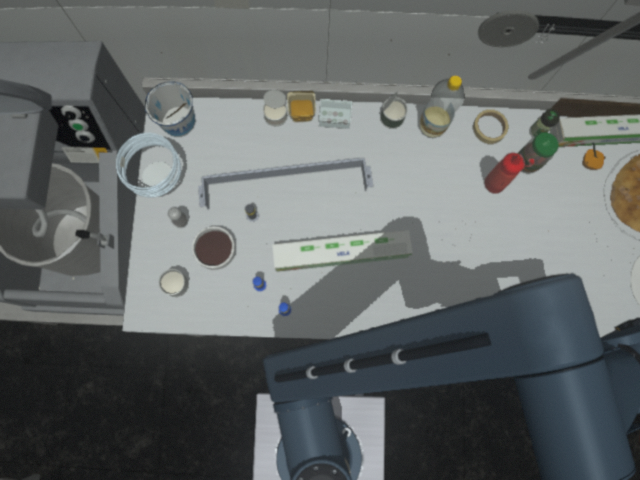

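The top view shows the candidates. For the carton: the one at (342,250), and a like one at the wall (605,128), which is out. For the post: the dark one with a yellow band at (251,211), and blue ones at (259,283) and (285,308), which are out. The dock runs from (203,190) to (368,175). The bystanders are the ramekin (215,247), shaker (178,215) and tin (173,282). I'll check the choice in a crop and measure.

```bash
python3 - <<'E'
from h import *
c=dict(np.load("top0.npz")); uv,P=cloud(c); im=c["pixels"]
cv2.imwrite("pics/crop0.png",cv2.resize(im[150:330,150:430],None,fx=2.8,fy=2.8,interpolation=cv2.INTER_CUBIC))
def sel(u0,u1,v0,v1,z0,z1):
    m=(uv[:,0]>u0)&(uv[:,0]<u1)&(uv[:,1]>v0)&(uv[:,1]<v1)&(P[:,2]>z0)&(P[:,2]<z1); return P[m]
def rect(Q):
    r=cv2.minAreaRect(Q[:,:2].astype(np.float32)*1000); return r,cv2.boxPoints(r).round().tolist(),len(Q),np.median(Q[:,2]).round(4)
print("carton",rect(sel(262,420,222,278,.058,.08)))
print("dock",rect(sel(190,380,150,210,.045,.07)))
for n,b in dict(post=(240,262,200,222,.06,.09),ram=(190,240,222,272,.035,.06),shaker=(165,190,200,228,.06,.1),tin=(155,190,266,298,.035,.06),b1=(248,270,270,293,.06,.09),b2=(275,297,298,318,.06,.09)).items():
    Q=sel(*b); r=cv2.minEnclosingCircle(Q[:,:2].astype(np.float32)*1000); print(n,r,len(Q),np.median(Q[:,2]))
Q=sel(262,420,222,278,-.02,.02);print("table",np.median(Q[:,2]))
# scene cam cloud for carton/dock
c=dict(np.load("scene0.npz")); uv,P=cloud(c)
print("carton s",rect(sel(300,412,195,285,.058,.075)))
print("dock s",rect(sel(185,335,190,305,.045,.062)))
print("post s",cv2.minEnclosingCircle(sel(250,275,242,285,.068,.085)[:,:2].astype(np.float32)*1000))
E
```

```text
carton (((508.7977600097656, -42.79930114746094), (62.36552810668945, 347.59332275390625), 8.05746078491211), [[454.0, 125.0], [502.0, -219.0], [564.0, -211.0], [515.0, 134.0]], 3385, np.float64(0.0679))
dock (((671.9735717773438, 107.90569305419922), (110.24103546142578, 429.94439697265625), 9.240006446838379), [[583.0, 311.0], [652.0, -113.0], [761.0, -95.0], [692.0, 329.0]], 632, np.float64(0.056))
post ((605.0935668945312, 195.38946533203125), 12.508371353149414) 83 0.07429449717250058
ram ((507.9836120605469, 285.5014953613281), 55.82792663574219) 428 0.04472619251787091
shaker ((585.2815551757812, 383.7057800292969), 18.050535202026367) 162 0.08430389209594014
tin ((414.2904968261719, 381.6680908203125), 33.512699127197266) 534 0.04248430310192719
b1 ((420.5912780761719, 165.86331176757812), 12.406453132629395) 84 0.07446178572591877
b2 ((359.2104187011719, 98.52122497558594), 12.238119125366211) 83 0.07432591689746393
table 0.0002456502608265687
carton s (((526.1958618164062, 9.594757080078125), (288.0121154785156, 400.37823486328125), 33.79159164428711), [[295.0, 96.0], [518.0, -237.0], [757.0, -77.0], [535.0, 256.0]], 2285, np.float64(0.0674))
dock s (((700.1160888671875, 150.5499725341797), (399.8226623535156, 516.0037841796875), 48.21253204345703), [[375.0, 173.0], [759.0, -170.0], [1026.0, 128.0], [641.0, 472.0]], 1963, np.float64(0.053))
post s ((605.728759765625, 195.7239532470703), 12.04200553894043)
```

View pics/crop0.png

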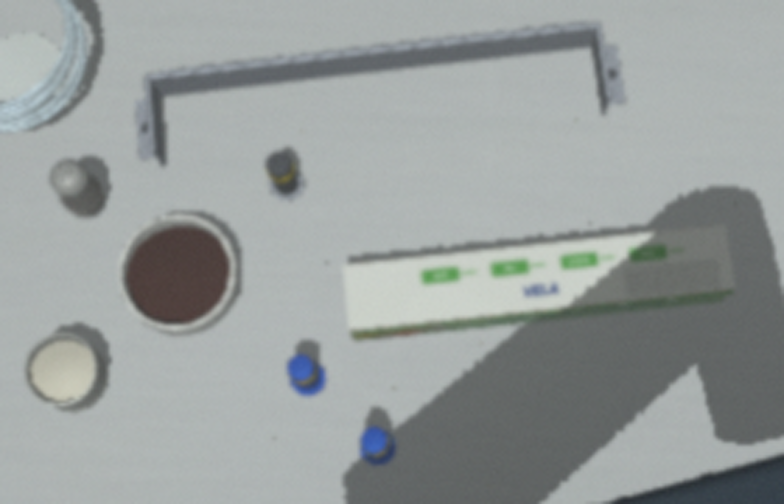

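The crop confirms it: the green and white carton lies before the dock, with the yellow-banded post at crop (283,170). The blue posts at (305,372) and (377,445) aren't used. Next I'll fit the dock pose and work out the approach.

```bash
cat >> h.py <<'E'
def sel(uv,P,xy0,xy1,z0,z1):
    m=(P[:,0]>xy0[0])&(P[:,0]<xy1[0])&(P[:,1]>xy0[1])&(P[:,1]<xy1[1])&(P[:,2]>z0)&(P[:,2]<z1); return P[m]
# dock: origin, yaw
DO=np.array([.687,.0975]); DY=np.radians(9.3)
import os,json
if os.path.exists("dock.json"): d=json.load(open("dock.json")); DO=np.array(d[0]);DY=d[1]
def R2(a): return np.array([[np.cos(a),-np.sin(a)],[np.sin(a),np.cos(a)]])
def todock(p): return (np.asarray(p)-DO)@R2(DY)
def toworld(p): return DO+np.asarray(p)@R2(DY).T
def carton(c=None):
    """carton in dock frame: x,y (mm), phi deg (left end further in = +)"""
    c=c or camera("top"); uv,P=cloud(c); Q=P[(P[:,2]>.062)&(P[:,2]<.073)]; D=todock(Q[:,:2])
    g=(D[:,0]>-.32)&(D[:,0]<.06)&(D[:,1]>-.33)&(D[:,1]<.2); D=D[g]
    D=D[np.linalg.norm(D-[-.065,.11],axis=1)>.02]
    # largest connected blob
    m=np.zeros((400,600),np.uint8); ij=((D+[.34,.35])*1000).astype(int); m[ij[:,0],ij[:,1]]=1
    m=cv2.morphologyEx(m,cv2.MORPH_CLOSE,np.ones((9,9)));n,l,s,_=cv2.connectedComponentsWithStats(m)
    k=1+s[1:,4].argmax(); D=D[l[ij[:,0],ij[:,1]]==k]
    (cx,cy),(w,h),a=cv2.minAreaRect((D*1000).astype(np.float32))
    if w>h: w,h,a=h,w,a-90
    return np.round([cx,cy,-a,w,h],1)
def cur():
    o=get_obs(); x,y,z,w=o["tool_rot"]; return o,np.array(o["position"]),2*np.arctan2(y,x)
def rel(goals,frame="dock"):
    """goals: (x,y mm dock, tip z mm, yaw deg rel. dock) -> move row numbers"""
    o,p,psi=cur()
    for x,y,z,a in goals:
        w=np.r_[toworld([x/1e3,y/1e3]),z/1e3+.182]-p; ya=np.radians(a)+DY
        s=[w[0]*np.cos(psi)+w[1]*np.sin(psi),w[0]*np.sin(psi)-w[1]*np.cos(psi),-w[2]]
        dt=(ya-psi+np.pi)%(2*np.pi)-np.pi
        print("->",np.round(np.array(s)/.04,2).tolist(),"turn z",round(-dt,3),"world",np.round(w+p,3).tolist())
    print("now dock",(todock(p[:2])*1000).round(1),"tip z",round((p[2]-.182)*1000,1),"yaw rel",round(np.degrees(psi-DY),2),"F",np.round(o["ft_force"],1),"t",round(o["time"],2),"w",round(o["grip_width"],3))
E
python3 - <<'E'
from h import *
import h
from scipy.optimize import minimize
A=[]
for n in("top","scene"):
    c=dict(np.load(n+"0.npz")); uv,P=cloud(c); Q=P[(P[:,2]>.05)&(P[:,2]<.062)]
    D=h.todock(Q[:,:2]); g=(D[:,0]>-.05)&(D[:,0]<.06)&(abs(D[:,1])<.23); D=D[g]
    b=D[(D[:,0]>.03)&(abs(D[:,1])<.2)]; k=np.polyfit(b[:,1],b[:,0],1)
    e=[D[(abs(D[:,1]-s*.212)<.012)&(D[:,0]<.025)&(D[:,0]>-.045)] for s in(1,-1)]
    print(n,len(b),"back line slope deg,x0",np.degrees(k[0]).round(2),(k[1]*1e3).round(1),"xrange",np.percentile((b[:,0]-k[0]*b[:,1])*1e3,[2,50,98]).round(1),
     [((np.median(q[:,1])*1e3).round(1),(q[:,0].min()*1e3).round(1),len(q)) for q in e])
print(carton(dict(np.load("top0.npz"))), h.todock([[.6052,.1955]])*1e3)
rel([(-290,-110,223,-1.2),(-290,-110,20,-1.2)])
E
```

```text
top 357 back line slope deg,x0 0.45 35.8 xrange [31.7 35.7 40.4] [(np.float64(222.2), np.float64(-32.4), 29), (np.float64(-200.8), np.float64(-33.0), 15)]
scene 402 back line slope deg,x0 0.42 36.3 xrange [32.8 36.2 40.3] [(np.float64(223.4), np.float64(-31.2), 5), (np.float64(-201.0), np.float64(-33.3), 16)]
[-198.5 -109.3    1.2   62.4  346.8] [[-64.88762313 109.93105277]]
-> [8.89, -9.91, -0.03] turn z 0.291 world [0.419, -0.058, 0.405]
-> [8.89, -9.91, 5.05] turn z 0.291 world [0.419, -0.058, 0.202]
now dock [-526.8 -587.2] tip z 221.9 yaw rel 15.5 F [0.  0.5 0.3] t 0.1 w 0.087
```

```bash
python3 - <<'E'
from h import *
json.dump([toworld([-.005,.0107]).tolist(),DY-np.radians(.43)],open("dock.json","w"))
E
python3 - <<'E'
from h import *
print(DO,np.degrees(DY)); post=todock([.6053,.1955])*1e3; print("post",post, "carton",carton(dict(np.load("top0.npz"))))
for f in(8,10,12,14,16,18,20):
    r=np.radians(f);s,co=np.sin(r),np.cos(r)
    for cy in(0,):
        lo17=(47.5-(post[1]-cy)*s)/co+post[0]; up=40-173.5*s-30.5*co
        cx=(lo17+up)/2; t=(-212-(cy-30.5*s))/co; print(f,"lo",lo17.round(1),"lo12",(lo17-5/co).round(1),"up",up.round(1),"back x at right plate",(cx+30.5*co+t*s).round(1))
print([ (n,(todock(p)*1e3).round()) for n,p in dict(ram=[.508,.2855],shaker=[.585,.384],tin=[.414,.382],b1=[.4206,.166],b2=[.359,.0985]).items()])
rel([(-300,-120,223,-.8),(-300,-120,20,-.8)])
E
```

```text
[0.68033656 0.10725134] 8.87
post [-60.53184622  98.7633916 ] carton [-192.6 -121.4    0.8   62.4  346.8]
8 lo -26.4 lo12 -31.5 up -14.3 back x at right plate -19.4
10 lo -29.7 lo12 -34.8 up -20.2 back x at right plate -31.3
12 lo -33.0 lo12 -38.1 up -25.9 back x at right plate -43.3
14 lo -36.2 lo12 -41.4 up -31.6 back x at right plate -55.3
16 lo -39.4 lo12 -44.6 up -37.1 back x at right plate -67.4
18 lo -42.7 lo12 -47.9 up -42.6 back x at right plate -79.5
20 lo -45.9 lo12 -51.3 up -48.0 back x at right plate -91.7
[('ram', array([-143.,  203.])), ('shaker', array([-52., 288.])), ('tin', array([-221.,  313.])), ('b1', array([-248.,   98.])), ('b2', array([-319.,   41.]))]
-> [8.53, -10.09, -0.03] turn z 0.292 world [0.402, -0.058, 0.405]
-> [8.53, -10.09, 5.05] turn z 0.292 world [0.402, -0.058, 0.202]
now dock [-517.3 -601.8] tip z 221.9 yaw rel 15.93 F [0.  0.5 0.3] t 0.1 w 0.087
```

Emit:
move_arm([
  [[1, -1.1, 0, 0, 0, 0.1], [2, -2.2, 0, 0, 0, 0.2], [3, -3.4, 0, 0, 0, 0.29], [4, -4.6, 0, 0, 0, 0.29], [5, -5.8, 0, 0, 0, 0.29], [6, -7, 0, 0, 0, 0.29], [7, -8.2, 0, 0, 0, 0.29], [7.8, -9.2, 0, 0, 0, 0.29], [8.53, -10.1, 0, 0, 0, 0.29], [8.53, -10.1, 1.2, 0, 0, 0.29], [8.53, -10.1, 2.4, 0, 0, 0.29], [8.53, -10.1, 2.4, 0, 0, 0.29]],
], claw=-1)

```text
time: 1.6
position: [0.4014, -0.0568, 0.3063]
tool_rot: [0.997, 0.072, -0.004, -0.002]
ft_force: [-0.2, -0.6, 0.4]
grip_width: 0.0875
grip_force: 0.0
```

```bash
python3 - <<'E'
from h import *
g=[(-300,-120,20,-.8),(-236,-120.8,20,-.8)]
for k in np.linspace(0,1,5):
    f=.8+11.2*k; r=np.radians(f); cx,cy=-192.6+137.6*k,-121.4
    g.append((cx-40*np.cos(r),cy+40*np.sin(r),20,-f))
rel(g)
E
```

```text
-> [0.02, 0.02, 2.61] turn z 0.002 world [0.402, -0.058, 0.202]
-> [1.62, 0.02, 2.61] turn z 0.002 world [0.466, -0.048, 0.202]
-> [1.71, 0.02, 2.61] turn z 0.002 world [0.469, -0.048, 0.202]
-> [2.57, -0.04, 2.61] turn z 0.051 world [0.503, -0.041, 0.202]
-> [3.43, -0.09, 2.61] turn z 0.1 world [0.537, -0.034, 0.202]
-> [4.3, -0.15, 2.61] turn z 0.149 world [0.571, -0.026, 0.202]
-> [5.17, -0.21, 2.61] turn z 0.198 world [0.605, -0.019, 0.202]
now dock [-300.9 -119.1] tip z 124.3 yaw rel -0.67 F [-0.2 -0.6  0.4] t 1.6 w 0.088
```

Emit:
move_arm([
  [[0, 0, 1.2, 0, 0, 0], [0, 0, 2.2, 0, 0, 0], [0, 0, 2.6, 0, 0, 0], [0.6, 0, 2.6, 0, 0, 0], [1.1, 0, 2.6, 0, 0, 0], [1.4, 0, 2.6, 0, 0, 0], [1.6, 0, 2.6, 0, 0, 0], [1.75, 0, 2.6, 0, 0, 0], [1.95, 0, 2.6, 0, 0, 0.012], [2.15, -0.01, 2.6, 0, 0, 0.025], [2.35, -0.02, 2.6, 0, 0, 0.037], [2.57, -0.04, 2.6, 0, 0, 0.05]],
])

```text
time: 3.1
position: [0.5019, -0.0407, 0.2046]
tool_rot: [0.999, 0.047, -0.004, -0.001]
ft_force: [-4.4, -1.4, 2.7]
grip_width: 0.0869
grip_force: 2.5
```

```bash
python3 - <<'E'
from h import *
c=camera("top"); cv2.imwrite("pics/a1.png",c["pixels"][130:350,130:450]); x=carton(c); print(x)
g=[]
for k in np.linspace(.25,1,4):
    f=.8+11.2*k; r=np.radians(f); cx,cy=-192.6+137.6*k,-121.4
    g.append((cx-40*np.cos(r),cy+40*np.sin(r),20,-f))
rel(g)
E
```

```text
[-168.3 -275.7  -84.9   37.3   62.4]
-> [-0.01, -0.0, 0.07] turn z 0.0 world [0.503, -0.041, 0.202]
-> [0.85, -0.1, 0.07] turn z 0.049 world [0.537, -0.034, 0.202]
-> [1.71, -0.21, 0.07] turn z 0.098 world [0.571, -0.026, 0.202]
-> [2.57, -0.31, 0.07] turn z 0.147 world [0.605, -0.019, 0.202]
now dock [-197.6 -119. ] tip z 22.7 yaw rel -3.58 F [-1.9  1.2 -0.2] t 3.15 w 0.087
```

Emit:
move_arm([
  [[0.2, -0.03, 0.03, 0, 0, 0.012], [0.42, -0.05, 0.05, 0, 0, 0.025], [0.64, -0.08, 0.05, 0, 0, 0.037], [0.85, -0.1, 0.05, 0, 0, 0.05], [1.07, -0.13, 0.05, 0, 0, 0.062], [1.28, -0.16, 0.05, 0, 0, 0.074], [1.5, -0.19, 0.05, 0, 0, 0.086], [1.71, -0.21, 0.05, 0, 0, 0.1], [1.93, -0.24, 0.05, 0, 0, 0.11], [2.14, -0.26, 0.05, 0, 0, 0.122], [2.3, -0.28, 0.05, 0, 0, 0.135], [2.45, -0.3, 0.05, 0, 0, 0.147]],
])

```text
time: 4.65
position: [0.6008, -0.0201, 0.2027]
tool_rot: [1.0, -0.027, -0.0, 0.0]
ft_force: [-2.9, -0.2, -0.3]
grip_width: 0.0873
grip_force: 1.5
```

Emit:
move_arm([
  [[-0.5, 0, 0, 0, 0, 0], [-1.5, 0, 0, 0, 0, 0], [-2.5, 1, -1, 0, 0, 0], [-3, 2.5, -2, 0, 0, 0], [-3, 4, -3, 0, 0, 0], [-3, 5.5, -3, 0, 0, 0], [-3, 6.5, -3, 0, 0, 0], [-3, 7, -3, 0, 0, 0]],
], claw=0.4)

```text
time: 5.65
position: [0.4664, -0.2981, 0.3245]
tool_rot: [1.0, -0.029, 0.003, 0.003]
ft_force: [0.7, -0.2, 0.0]
grip_width: 0.0271
grip_force: 0.0
```

```bash
python3 - <<'E'
from h import *
c=camera("top"); cv2.imwrite("pics/a2.png",cv2.resize(c["pixels"][130:350,130:450],None,fx=2,fy=2)); x=carton(c); print(x); rel([])
E
```

```text
[-50.9 -94.   12.2  63.2 289. ]
now dock [-274.1 -367.9] tip z 141.9 yaw rel -12.23 F [ 1.3 -1.1  0.5] t 5.7 w 0.027
```

View pics/a2.png

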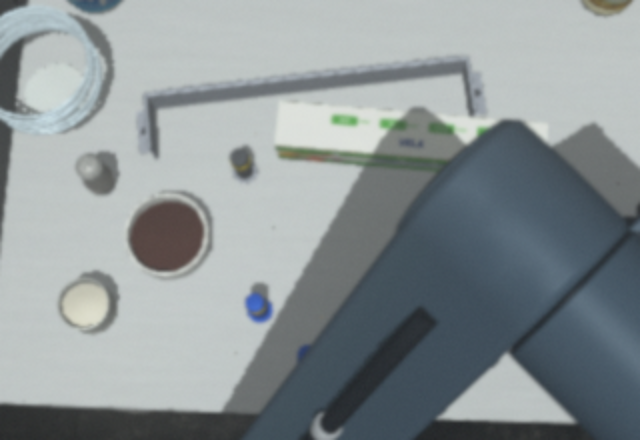

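The carton is angled as planned: its left end is at crop (277,128), short of the post at (242,163), and its right end is partly under the arm. Next I'll push its right end face along its length.

```bash
python3 - <<'E'
from h import *
r=np.radians(12.2);u=np.array([np.sin(r),np.cos(r)]);c=np.array([-57,-122.3])
rel([(*(c-215*u),140,77.8),(*(c-215*u),20,77.8),(*(c-183*u),20,77.8)])
E
```

```text
-> [4.01, -1.78, 0.05] turn z -1.571 world [0.63, -0.237, 0.322]
-> [4.01, -1.78, 3.05] turn z -1.571 world [0.63, -0.237, 0.202]
-> [4.0, -2.58, 3.05] turn z -1.571 world [0.632, -0.205, 0.202]
now dock [-274.1 -367.9] tip z 141.9 yaw rel -12.23 F [ 1.3 -1.1  0.5] t 5.7 w 0.027
```

Emit:
move_arm([
  [[0.5, 0, 0, 0, 0, -0.18], [1, 0, 0, 0, 0, -0.36], [1.5, 0, 0, 0, 0, -0.54], [2, 0, 0, 0, 0, -0.72], [2.5, -0.4, 0, 0, 0, -0.9], [3, -0.8, 0, 0, 0, -1.08], [3.5, -1.2, 0, 0, 0, -1.26], [4.0, -1.6, 0, 0, 0, -1.44], [4.01, -1.78, 0, 0, 0, -1.571], [4.01, -1.78, 1, 0, 0, -1.571], [4.01, -1.78, 1.5, 0, 0, -1.571], [4.01, -1.78, 1.5, 0, 0, -1.571]],
])

```text
time: 7.2
position: [0.6289, -0.2297, 0.2605]
tool_rot: [0.726, 0.688, -0.001, -0.002]
ft_force: [0.9, 0.3, 1.0]
grip_width: 0.0257
grip_force: 0.0
```

```bash
python3 - <<'E'
from h import *
r=np.radians(12.2);u=np.array([np.sin(r),np.cos(r)]);c=np.array([-57,-122.3])
rel([(*(c-215*u),20,77.8),(*(c-183*u),20,77.8),(*(c-(183-60)*u),20,77.8),(*(c-(183-122)*u),20,77.8)])
x=camera("scene");cv2.imwrite("pics/a3.png",x["pixels"])
E
```

```text
-> [-0.18, 0.05, 1.46] turn z 0.005 world [0.63, -0.237, 0.202]
-> [0.62, 0.05, 1.46] turn z 0.005 world [0.632, -0.205, 0.202]
-> [2.12, 0.06, 1.46] turn z 0.005 world [0.636, -0.145, 0.202]
-> [3.67, 0.06, 1.46] turn z 0.005 world [0.639, -0.083, 0.202]
now dock [-102.7 -325. ] tip z 78.5 yaw rel 78.07 F [0.9 0.3 1. ] t 7.2 w 0.026
```

View pics/a3.png

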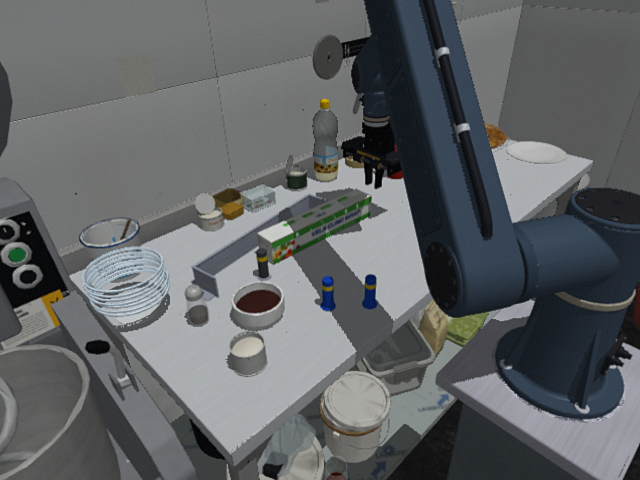

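The gripper hovers at (375,160), just right of the carton's right end (370,200). The left end (265,240) is just before the post (263,265). I'll descend and push half of the slide.

Emit:
move_arm([
  [[-0.18, 0.05, 0.7, 0, 0, 0], [-0.18, 0.05, 1.2, 0, 0, 0], [-0.18, 0.05, 1.45, 0, 0, 0], [0.2, 0.05, 1.45, 0, 0, 0], [0.5, 0.05, 1.45, 0, 0, 0], [0.65, 0.05, 1.45, 0, 0, 0], [0.85, 0.05, 1.45, 0, 0, 0], [1.1, 0.05, 1.45, 0, 0, 0], [1.35, 0.05, 1.45, 0, 0, 0], [1.6, 0.05, 1.45, 0, 0, 0], [1.85, 0.05, 1.45, 0, 0, 0], [2.05, 0.06, 1.45, 0, 0, 0]],
])

```text
time: 8.75
position: [0.6366, -0.1489, 0.2054]
tool_rot: [0.726, 0.688, 0.0, 0.001]
ft_force: [0.5, -4.5, 3.1]
grip_width: 0.0258
grip_force: 2.6
```

```bash
cat >> h.py <<'E'
def track(n="scene"):
    """carton by top-surface + edge fit from visible top points (partial ok)"""
    c=camera(n); uv,P=cloud(c); Q=P[(P[:,2]>.062)&(P[:,2]<.073)]; D=todock(Q[:,:2])*1e3
    D=D[(D[:,0]>-150)&(D[:,0]<60)&(D[:,1]>-330)&(D[:,1]<215)]; D=D[np.linalg.norm(D-[-60.5,98.8],axis=1)>22]
    m=np.zeros((500,700),np.uint8); ij=(D+[250,400]).astype(int); m[ij[:,0],ij[:,1]]=1
    m=cv2.morphologyEx(m,cv2.MORPH_CLOSE,np.ones((11,11)));k,l,s,_=cv2.connectedComponentsWithStats(m)
    D=D[l[ij[:,0],ij[:,1]]==1+s[1:,4].argmax()]
    (cx,cy),(w,h),a=cv2.minAreaRect(D.astype(np.float32))
    if w>h: w,h,a=h,w,a-90
    r=np.radians(-a);u=np.array([np.sin(r),np.cos(r)]); L=np.array([cx,cy])+h/2*u; R=L-h*u
    print(n,"phi",round(-a,2),"w,h",round(w,1),round(h,1),"Lend",L.round(1),"Rend",R.round(1),"c from L",(L-173.5*u).round(1),"c from R",(R+173.5*u).round(1))
E
python3 - <<'E'
from h import *
track("scene");track("top");rel([])
E
```

```text
scene phi 11.6 w,h 68.3 367.4 Lend [ -9.1 103.1] Rend [ -83.  -256.8] c from L [-44.  -66.9] c from R [-48.1 -86.9]
top phi -77.39 w,h 53.0 62.6 Lend [-44.2  86.4] Rend [16.9 72.7] c from L [125.1  48.5] c from R [-152.4  110.6]
now dock [ -82.8 -245.3] tip z 22.9 yaw rel 78.06 F [ 0.7 -1.   0. ] t 8.85 w 0.026
```

Emit:
move_arm([
  [[0.2, 0, 0, 0, 0, 0], [0.4, 0, 0, 0, 0, 0], [0.6, 0, 0, 0, 0, 0], [0.8, 0, 0, 0, 0, 0], [1.0, 0, 0, 0, 0, 0], [1.2, 0, 0, 0, 0, 0], [1.4, 0, 0, 0, 0, 0], [1.55, 0, 0, 0, 0, 0], [1.55, 0, 0, 0, 0, 0]],
])

```text
time: 9.98
position: [0.6394, -0.0861, 0.2044]
tool_rot: [0.726, 0.688, 0.0, -0.001]
ft_force: [1.7, -1.4, -0.9]
grip_width: 0.026
grip_force: 0.3
```

```bash
python3 - <<'E'
from h import *
track("scene");rel([])
x=camera("scene");cv2.imwrite("pics/a4.png",cv2.resize(x["pixels"][170:330,170:410],None,fx=2.5,fy=2.5))
E
```

```text
scene phi 12.16 w,h 67.9 368.1 Lend [  5.9 165.9] Rend [ -71.7 -193.9] c from L [-30.7  -3.7] c from R [-35.1 -24.3]
now dock [ -70.4 -184.7] tip z 22.2 yaw rel 78.03 F [0.5 0.8 0.2] t 10.03 w 0.026
```

View pics/a4.png

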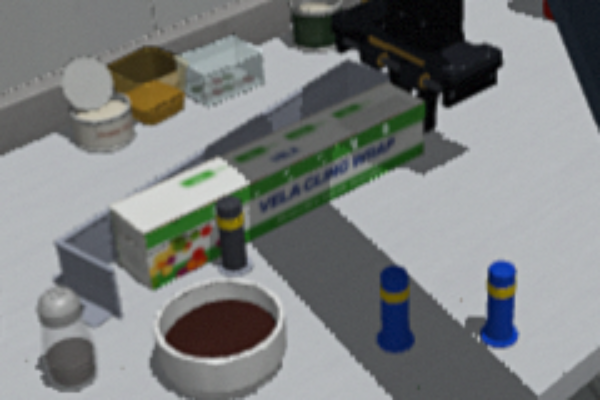

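The left end (crop 130,240) is now behind the post (232,235) and inside the bay. The bystanders are untouched. Now I'll go round to the front right to swing the right end in.

```bash
python3 - <<'E'
from h import *
r=np.radians(12.2);u=np.array([np.sin(r),np.cos(r)]);d=np.array([u[1],-u[0]]);c=np.array([-31,-4])
rel([(*(c-225*u),20,77.8),(*(c-225*u),90,77.8),(*(c-100*u-75*d),90,-12.2),(*(c-100*u-75*d),20,-12.2)])
E
```

```text
-> [-1.0, 0.01, 0.05] turn z 0.004 world [0.637, -0.126, 0.202]
-> [-1.0, 0.01, -1.7] turn z 0.004 world [0.637, -0.126, 0.272]
-> [2.13, -1.85, -1.7] turn z 1.575 world [0.57, 0.003, 0.272]
-> [2.13, -1.85, 0.05] turn z 1.575 world [0.57, 0.003, 0.202]
now dock [ -70.6 -184.8] tip z 22.1 yaw rel 78.02 F [-0.2  0.5  0. ] t 10.07 w 0.026
```

Emit:
move_arm([
  [[-0.5, 0, 0, 0, 0, 0], [-1.0, -0.2, -0.8, 0, 0, 0], [-1, -0.8, -1.8, 0, 0, 0.17], [-0.5, -1.5, -1.8, 0, 0, 0.35], [0, -1.85, -1.8, 0, 0, 0.53], [0.4, -1.85, -1.8, 0, 0, 0.71], [0.8, -1.85, -1.8, 0, 0, 0.89], [1.2, -1.85, -1.8, 0, 0, 1.07], [1.6, -1.85, -1.8, 0, 0, 1.25], [2.0, -1.85, -1.8, 0, 0, 1.43], [2.13, -1.85, -1.8, 0, 0, 1.575], [2.13, -1.85, -1.8, 0, 0, 1.575]],
])

```text
time: 11.58
position: [0.5703, 0.0012, 0.2765]
tool_rot: [1.0, -0.028, -0.0, -0.0]
ft_force: [-1.0, -0.4, -0.7]
grip_width: 0.0261
grip_force: 0.0
```

```bash
python3 - <<'E'
from h import *
track("scene")
r=np.radians(12.2);u=np.array([np.sin(r),np.cos(r)]);d=np.array([u[1],-u[0]]);c=np.array([-31,-4])
rel([(*(c-100*u-75*d),20,-12.2),(*(c-100*u-42*d),20,-12.2)]+[(-91.3+k*60,-93.3-2*k,20,-12.2*(1-k)) for k in(0,.25,.5,.75,1)])
E
```

```text
scene phi 11.67 w,h 66.7 324.1 Lend [  3.9 165.9] Rend [ -61.7 -151.4] c from L [-31.2  -4. ] c from R [-26.6  18.5]
-> [-0.02, -0.05, 1.86] turn z 0.002 world [0.57, 0.003, 0.202]
-> [0.81, -0.05, 1.86] turn z 0.002 world [0.603, 0.001, 0.202]
-> [0.85, -0.05, 1.86] turn z 0.002 world [0.605, 0.001, 0.202]
-> [1.22, -0.11, 1.86] turn z -0.051 world [0.619, 0.003, 0.202]
-> [1.59, -0.18, 1.86] turn z -0.105 world [0.634, 0.005, 0.202]
-> [1.96, -0.25, 1.86] turn z -0.158 world [0.649, 0.006, 0.202]
-> [2.33, -0.31, 1.86] turn z -0.211 world [0.664, 0.008, 0.202]
now dock [-125.1  -87.9] tip z 94.5 yaw rel -12.1 F [-0.1  0.4 -0.1] t 11.62 w 0.027
```

Emit:
move_arm([
  [[0, -0.05, 1, 0, 0, 0], [0, -0.05, 1.85, 0, 0, 0], [0.4, -0.05, 1.85, 0, 0, 0], [0.75, -0.05, 1.85, 0, 0, 0], [0.87, -0.06, 1.85, 0, 0, 0], [1.03, -0.08, 1.85, 0, 0, -0.025], [1.22, -0.11, 1.85, 0, 0, -0.05], [1.4, -0.15, 1.85, 0, 0, -0.08], [1.59, -0.18, 1.85, 0, 0, -0.105], [1.78, -0.22, 1.85, 0, 0, -0.13], [1.96, -0.25, 1.85, 0, 0, -0.158]],
])

```text
time: 13.0
position: [0.6497, 0.0073, 0.2029]
tool_rot: [0.999, 0.051, -0.0, 0.0]
ft_force: [-3.4, -1.6, 1.3]
grip_width: 0.026
grip_force: 1.7
```

```bash
python3 - <<'E'
from h import *
track("scene")
rel([(-91.3+k*60,-93.3-2*k,20,-12.2*(1-k)) for k in(.75,.85,.95,1)])
E
```

```text
scene phi 2.71 w,h 67.5 217.5 Lend [ 10.1 175.6] Rend [ -0.2 -41.7] c from L [1.9 2.3] c from R [  8.  131.7]
-> [-0.04, 0.02, 0.02] turn z 0.001 world [0.649, 0.006, 0.202]
-> [0.11, 0.02, 0.02] turn z -0.021 world [0.655, 0.007, 0.202]
-> [0.26, 0.01, 0.02] turn z -0.042 world [0.661, 0.008, 0.202]
-> [0.33, 0.01, 0.02] turn z -0.053 world [0.664, 0.008, 0.202]
now dock [-44.6 -94.1] tip z 21.0 yaw rel -3.02 F [-0.6 -0.5 -1. ] t 13.05 w 0.026
```

Emit:
move_arm([
  [[0.07, 0.02, 0, 0, 0, -0.015], [0.14, 0.02, 0, 0, 0, -0.028], [0.21, 0.02, 0, 0, 0, -0.04], [0.27, 0.01, 0, 0, 0, -0.05], [0.31, 0.01, 0, 0, 0, -0.053], [0.31, 0.01, 0, 0, 0, -0.053]],
])

```text
time: 13.8
position: [0.6617, 0.008, 0.2027]
tool_rot: [0.997, 0.076, 0.0, 0.0]
ft_force: [-1.7, -1.7, 0.9]
grip_width: 0.0258
grip_force: 1.3
```

```bash
python3 - <<'E'
from h import *
track("scene")
rel([])
E
```

```text
scene phi 0.13 w,h 66.3 219.5 Lend [  7.9 177.8] Rend [  7.4 -41.8] c from L [7.5 4.3] c from R [  7.8 131.7]
now dock [-33.8 -95.2] tip z 20.7 yaw rel -0.11 F [-2.5 -1.6  1.2] t 13.85 w 0.026
```

Emit:
move_arm([
  [[-0.4, 0, 0, 0, 0, 0], [-0.75, 0, 0, 0, 0, 0], [-0.75, -1, 0, 0, 0, 0], [-0.75, -2, 0, 0, 0, 0], [-0.75, -2.3, 0, 0, 0, 0], [-0.75, -2.3, 0, 0, 0, 0], [-0.4, -2.3, 0, 0, 0, 0], [-0.15, -2.3, 0, 0, 0, 0], [0, -2.3, 0, 0, 0, 0], [0.05, -2.3, 0, 0, 0, 0], [0.1, -2.3, 0, 0, 0, 0], [0.1, -2.3, 0, 0, 0, 0]],
], claw=-1)

```text
time: 15.35
position: [0.6497, 0.0989, 0.2022]
tool_rot: [0.997, 0.076, -0.003, 0.0]
ft_force: [-6.6, -4.2, 2.5]
grip_width: 0.0868
grip_force: 3.1
```

```bash
python3 - <<'E'
from h import *
track("scene")
rel([])
E
```

```text
scene phi 2.68 w,h 68.8 125.2 Lend [ 11.1 178.6] Rend [ 5.3 53.5] c from L [3.  5.3] c from R [ 13.4 226.9]
now dock [-31.6  -3.6] tip z 20.2 yaw rel -0.13 F [-6.6 -2.9  2.7] t 15.4 w 0.087
```

Emit:
move_arm([
  [[0.05, 0, 0, 0, 0, 0], [0.1, 0, 0, 0, 0, 0], [0.1, 0, 0, 0, 0, 0]],
])

```text
time: 15.78
position: [0.651, 0.0991, 0.2022]
tool_rot: [0.997, 0.076, -0.008, 0.0]
ft_force: [-14.0, -5.6, 8.5]
grip_width: 0.0869
grip_force: 7.0
```

Emit:
move_arm([
  [[0.06, 0, 0, 0, 0, 0], [0.06, 0, 0, 0, 0, 0]],
])

```text
time: 16.02
position: [0.6518, 0.0992, 0.2021]
tool_rot: [0.997, 0.076, -0.011, 0.001]
ft_force: [-17.1, -8.2, 12.0]
grip_width: 0.0868
grip_force: 9.4
```

Emit:
move_arm([
  [[-0.3, 0, 0, 0, 0, 0], [-0.8, 0, 0, 0, 0, 0], [-1.5, 0, -0.5, 0, 0, 0], [-2.0, 0.5, -1.5, 0, 0, 0], [-2.5, 2, -2.5, 0, 0, 0], [-3, 3.5, -3.5, 0, 0, 0], [-3.5, 5, -4.5, 0, 0, 0], [-4, 6.5, -5, 0, 0, 0], [-4.5, 8, -5, 0, 0, 0], [-5, 9.5, -5, 0, 0, 0], [-5.5, 11, -5, 0, 0, 0], [-6, 12, -5, 0, 0, 0]],
])

```text
time: 17.52
position: [0.4989, -0.3911, 0.403]
tool_rot: [0.997, 0.076, 0.001, 0.001]
ft_force: [0.2, 0.4, -0.1]
grip_width: 0.0868
grip_force: 0.0
```

```bash
python3 - <<'E'
from h import *
track("scene");track("top");rel([])
c=camera("top"); cv2.imwrite("pics/a5.png",cv2.resize(c["pixels"][140:300,140:400],None,fx=3,fy=3,interpolation=cv2.INTER_CUBIC))
E
```

```text
scene phi -0.08 w,h 65.9 349.6 Lend [  8.9 177.9] Rend [   9.4 -171.7] c from L [9.2 4.4] c from R [9.2 1.8]
top phi 0.22 w,h 65.9 345.1 Lend [ 10.5 175.5] Rend [   9.1 -169.5] c from L [9.8 2. ] c from R [9.8 3.9]
now dock [-258.1 -468.6] tip z 220.8 yaw rel -0.52 F [ 0.7 -0.  -0.1] t 17.62 w 0.087
```

View pics/a5.png

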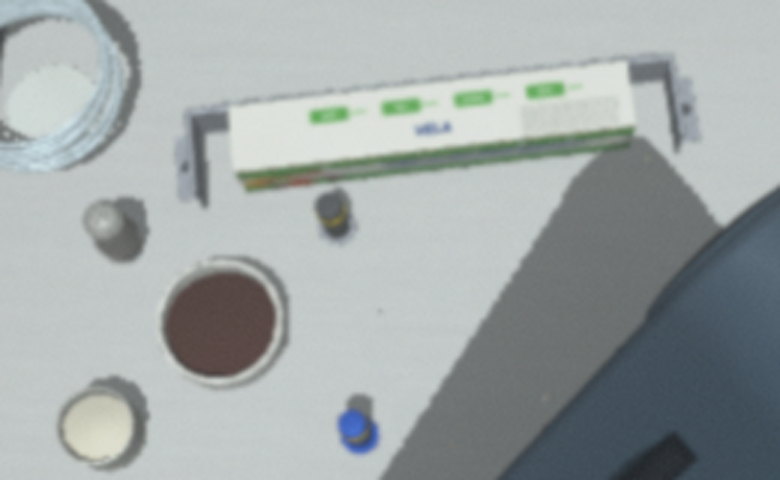

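The carton lies flush along the back plate: its ends are at crop (232,140) and (632,100), x is about 9 mm and the yaw is within 0.25°. The post and bystanders are where they were, and the arm is clear.

```bash
python3 -c "
from rig import *
print(hand_in())"
```

```text
the job is handed in; nothing more can be done
None
```

The carton is in the dock, pushed left end first behind the post and then swung in on the right, with its back face against the back plate to within camera accuracy; the bystanders are untouched, the arm is clear, and I handed the job in at about 18 s (the hand-in gave no verdict).

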